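# Back the fence and square a tube into the welding jig

## Robot

A 6-joint arm with a two-finger parallel gripper is mounted at the origin on a cart in front of the work surface, level with it; the furniture and walls round the work are solid. World frame = base frame: x ahead of the robot, y to its left, z up, the work surface at z = 0. Lengths are in mm, angles in rad, forces in N, time in s.
With the tool pointing down it reaches from about 300 to 775 mm from the base axis. Payload 14.6 kg.
Tool frame: the origin (TCP) lies midway between the tips of the shut fingers; the grasp point (between the pads) lies 19 mm behind it; z points along the fingers, y is the direction in which the jaws open and shut (so a half turn about z gives the same grasp; the last joint's range is limited). The gripper opens to 94 mm and grips with 3 to 60 N. Pads are 16 mm wide; open, the fingers measure 119 mm over their backs; the gripper's body (75 mm by 177 mm) begins 78 mm behind the grasp point.
Start: joints at [1.255, 0.3, 1.521, -0, 1.321, -0.067], TCP at [135.43, 533.055, 205.446] pointing down, gripper open.
Joint ranges: [-3.03, 3.03], [-0.79, 2.21], [0.23, 2.52], [-1.04, 4.18], [0, 3.07], [-2.55, 2.55]. Speed limits (rad/s): [2.22, 2.22, 2.57, 3.14, 3.14, 3.14].

## Interface

Orientations are given as [roll, pitch, yaw] about the fixed x, y, z axes, in that order (R = Rz(yaw) Ry(pitch) Rx(roll)).
In Python, from cell import read_state, camera, get_calibration, sign_off gives the robot as it stands.
- The arm moves only by the tool carry_out, never from a script. Its argument "series" is a list of rows, each an object with "delta_pos": the shift along the world's x, y, z in mm, a list of three; "turn": the turn, a rotation vector about the world's x, y, z in rad, a list of three; "hand": the opening, from 0 (shut) to 1 (fully open). A call has 1 to 8 rows; each row is the pose to reach, as a shift and turn from the pose commanded when the call began; what a row does not reach only later rows make up. A row lasts 1/8 s, in which the tool goes at most 62.5 mm and 10.7 degrees, less where a joint would pass 70% of its speed; a pose out of reach is approached as far as the arm can. A call with a gripper value outside its range is refused whole. The fingers move at their own pace and stop on an object; "squeeze" is the grip in N (left out, the last holds). Time passes only in rows, so rows that repeat a pose let the fingers close. It gives the time, the measured TCP pose, the force and the opening at its end, in the units of the state.
- read_state(): the state, without advancing time (a new reading comes with each control period).
- camera(name): name is "scene" or "top" or "wrist"; returns the picture (480x640x3 uint8, red, green, blue); there is no depth.
- get_calibration(name): a dict with "intrinsics" (3x3 intrinsics, pixels), "k1" (the pictures are not rectified: a ray, as slopes to the right and down, at radius r is drawn at 1 + k1 r^2 times it, then the intrinsics apply), "pose" (4x4, takes a point from camera to world coordinates). Camera axes: x right, y down, z forward; pixel columns grow to the right and rows downward; lengths in mm; the calibration is good to about 2 mm. A picture is of the moment at which its call begins: read the wrist's pose just before it. get_calibration takes no time and is no camera call; for the wrist camera it gives the pose at the moment of the call.
- sign_off(): hands the job in, once; it reports no verdict.
The state is a dict: "clock": time; "joints": joint angles; "qd": joint speeds; "effort": joint torques, N m; "eef_pos": TCP position; "eef_rot": TCP orientation; "wrist_force": force on the tool from outside, world axes, zero at the start; "moment": the same for the moment, N m; "finger_gap": finger opening in mm.
Only numpy, scipy, OpenCV 4.12 (cv2) and the standard library are available. Lean on these libraries where they do the work, as an engineer would, in place of code of your own. Each camera call takes 0.05 s, during which the arm holds its last target.

## Task

Get the tube offcut ready for tacking: first hang the backing saddle (the small inverted-U channel with a grip rib on top) astride the middle of the jig's horizontal fence bar and let go of it. Then take the square tube, lay it flat on the jig plate with one open end butted against the hung saddle and one long side flat against the short side stop, and press it firmly into that corner so that it bears on both at once. Finish while still gripping the tube and pressing it there: do not let go; leave the other things on the table where they are.

Things in the scene. Friction and masses are not known exactly. Their poses are not given: they have to be found in the camera images.
- jig: fixed welding jig: dark steel plate 220 (x) x 240 (y) x 10 mm flat on the table. Origin: centre of its underside, z up. Fence bar along y at x = +72 mm; side stop at its +y side; the corner is between them. The tube pressed home lies along jig x, centre at jig x = 0, y = 0, underside at z = 10 mm
- fence_bar: the jig's horizontal steel bar along y, fixed: 16 mm thick (faces at jig x = 64 and 80 mm), 200 mm long, from 25 to 65 mm above the table, on posts at jig y = -100..-80 and 80..100 mm (bolt heads on the front there); clear between. Origin at jig (72, 0, 0) mm, axes as the jig
- side_stop: short fixed steel block, 35 mm (x) x 14 mm (y) x 40 mm high, top 50 mm above the table, low foot behind (+y). Its working face looks to jig -y, at jig y = +20 mm, from jig x = 7 to 42 mm; below x = 7 mm both sides of the tube are free for fingers. Origin: centre of underside, jig (24.5, 27, 10) mm, axes as the jig
- saddle: loose aluminium inverted U, 0.17 kg, 34 (x) x 80 mm (y), on its legs. Origin: centre under the legs, z up. Slot 26 mm wide (x), 50 deep, legs 4 thick. Top face 54 mm up; on it a centred grip rib 12 thick (x), 44 long (y), up to 87 mm. Hung: y along the bar, either way round, origin 15 mm above the table; slides across the bar by its 10 mm play; pressed back, its front face is at jig x = 60 mm
- tube: loose square steel tube offcut, 40 x 120 x 40 mm, 3 mm wall, open ends, about 0.28 kg, lying on the table, long axis its y; either end may go to the saddle. Origin: centre of its underside, z up. Gripped across its 40 mm width about 28 mm behind its centre (away from the bar), the fingers clear the side stop. Dry contacts: friction may reach the push itself
- angle: steel angle offcut 30 x 160 x 30 mm, a bystander; origin: centre of its underside
- flat: flat steel offcut 32 x 110 x 8 mm, a bystander; origin: centre of its underside
- spanner: open-ended spanner 36 x 196 x 6 mm, a bystander; origin: centre of its underside
- ears: ear defenders 165 x 148 x 82 mm, a bystander; origin: centre of its underside

How it is judged (in metres and radians):
On the way:
1. the saddle hangs over the middle of the fence bar, released, with the tube not yet against it (x of saddle in the frame of jig between 0.062 and 0.082 m and y of saddle in the frame of jig between -0.02 and 0.02 m and z of saddle in the frame of jig between 0.012 and 0.019 m and angle between saddle's own z axis and vertical below 0.1 rad and angle between the y axis of saddle and the y axis of jig, either way round below 0.2 rad and contact force between each of the fingers, tube and saddle below 0.1 N), for 0.3 s.
At the end, for the whole second after the job is handed in: Saddle hangs upright on the bar, within 20 mm of its middle and 0.2 rad, untouched by the fingers; tube flat on the plate, within 7 mm (x), 5 mm (y), 4 mm (z) and 0.06 rad of home, still gripped, at rest, bearing over 2 N on saddle and on side stop (x of saddle in the frame of jig between 0.062 and 0.082 m and y of saddle in the frame of jig between -0.02 and 0.02 m and z of saddle in the frame of jig between 0.012 and 0.019 m and angle between saddle's own z axis and vertical below 0.1 rad and angle between the y axis of saddle and the y axis of jig, either way round below 0.2 rad and x of tube in the frame of jig between -0.007 and 0.007 m and y of tube in the frame of jig between -0.005 and 0.005 m and z of tube in the frame of jig between 0.006 and 0.014 m and angle between the y axis of tube and the x axis of jig, either way round below 0.06 rad and contact force between tube and saddle above 2 N and contact force between tube and side_stop above 2 N and contact force between the fingers and tube above 2 N and contact force between the fingers and saddle below 0.1 N and linear speed of tube below 0.01 m/s); the arm keeps its last pose, push and grip.
It fails at once if a bystander is moved more than 30 mm (distance of any of angle, flat, spanner, ears from where it was at the start of the episode above 0.03 m).
It also fails if it takes over 67 s, if anything falls off the work surface, if the arm or the gripper's body presses on something with over 40 N, if the wrist force passes 120 N, or if a joint passes its speed limit or range.

## Working session

There is one attempt and no reset: what is moved stays moved. The work goes in short steps, Python scripts to look and compute and a tool call to move; the robot and the scene stay as the last step left them, time stands still between calls to the robot, and variables do not carry over. Pictures are saved under pics/ and viewed, and the job is handed in when it is done.

Besides the shell and the picture viewer there is one more tool, called as a command line: name --argument value ..., lists and objects as JSON in quotes. carry_out: Moves the arm, as the interface text tells. Its arguments: {"type":"object","properties":{"series":{"type":"array"},"squeeze":{"type":"number"}},"required":["series"]}

```bash
mkdir -p pics; ls; python3 - <<'E'
from cell import *
import cv2
print(read_state())
for n in ["scene","top","wrist"]:
    c=get_calibration(n); print(n,c)
    cv2.imwrite(f"pics/{n}0.png",camera(n)[:,:,::-1])
E
```

```text
pics
{'clock': 0.0, 'joints': array([ 1.25542836e+00,  3.00455547e-01,  1.52158723e+00, -3.05607796e-05,
        1.32066999e+00, -6.66031184e-02]), 'qd': array([ 0.00015477, -0.00012586,  0.00013499,  0.0017841 , -0.00112094,
       -0.00099687]), 'effort': array([ 2.63911184e-03, -5.31801188e+01, -3.52747965e+01,  7.09198276e-02,
        2.42471328e-02, -9.14376483e-05]), 'eef_pos': array([135.34596687, 532.8206126 , 204.89225148]), 'eef_rot': array([-3.14047305e+00, -4.50125779e-05,  2.89283536e+00]), 'wrist_force': array([-0.75828551, -0.19494576, -0.45990141]), 'moment': array([-0.02408331,  0.01239116, -0.01972967]), 'finger_gap': 94.25880394750115}
scene {'intrinsics': array([[611.84273842,   0.        , 321.88991262],
       [  0.        , 611.84273842, 238.6278267 ],
       [  0.        ,   0.        ,   1.        ]]), 'k1': 0.06136621429751318, 'pose': array([[-8.37294757e-01, -3.95167544e-01,  3.77862544e-01,
        -2.09906675e+02],
       [-5.46719612e-01,  5.97628644e-01, -5.86461993e-01,
         1.18572111e+03],
       [ 5.92926561e-03, -6.97626416e-01, -7.16437177e-0
[... 519 characters left out ...]
 -4.38846517e-02, -9.99000288e-01,
         1.36576546e+03],
       [ 0.00000000e+00,  0.00000000e+00,  0.00000000e+00,
         1.00000000e+00]])}
wrist {'intrinsics': array([[349.72617132,   0.        , 318.40880781],
       [  0.        , 349.72617132, 241.37499485],
       [  0.        ,   0.        ,   1.        ]]), 'k1': 0.02139741216389708, 'pose': array([[ 2.45153771e-01,  9.30422161e-01,  2.72422890e-01,
         5.46583574e+01],
       [ 9.69478758e-01, -2.34332673e-01, -7.21050320e-02,
         5.53480672e+02],
       [-3.25053557e-03,  2.81785026e-01, -9.59472060e-01,
         3.83136441e+02],
       [ 0.00000000e+00,  0.00000000e+00,  0.00000000e+00,
         1.00000000e+00]])}
```

View pics/top0.png

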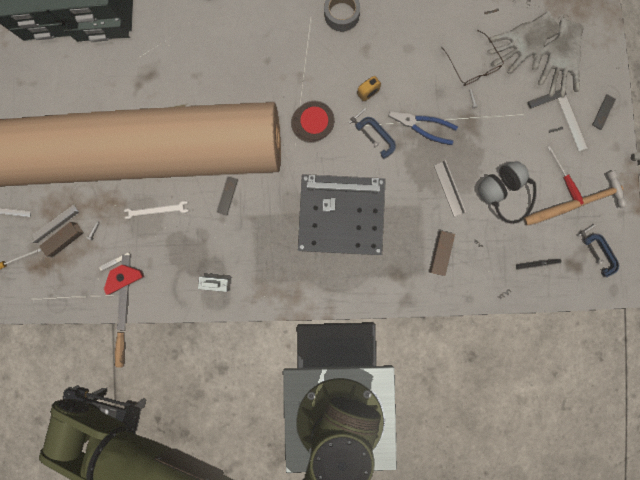

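View pics/scene0.png

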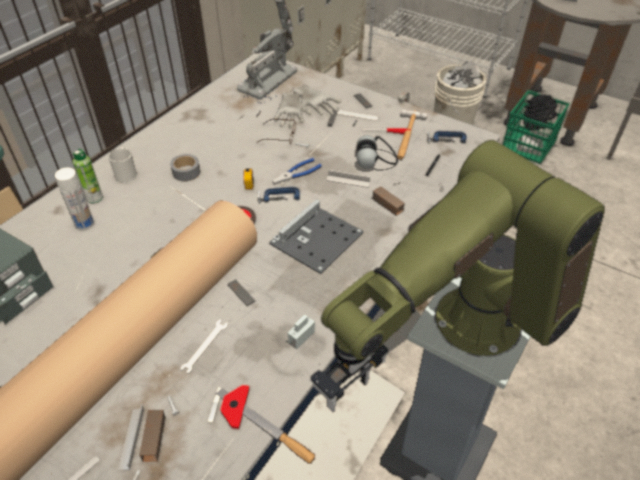

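View pics/wrist0.png

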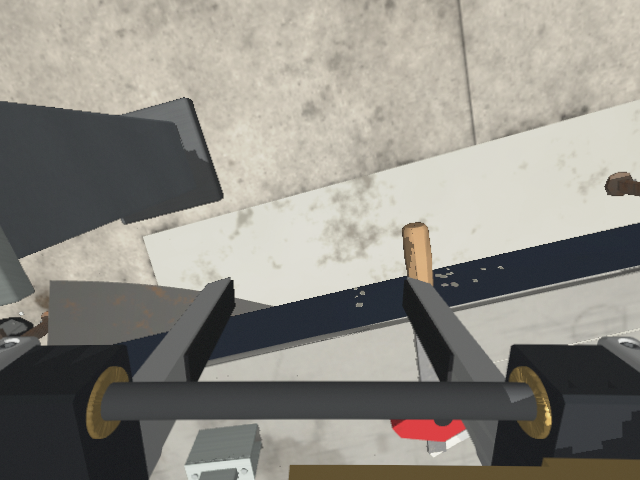

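```bash
python3 - <<'E'
import cv2
t=cv2.imread("pics/top0.png"); s=cv2.imread("pics/scene0.png")
cv2.imwrite("pics/z1.png",cv2.resize(t[150:310,280:480],None,fx=4,fy=3.75,interpolation=2)[:600])
cv2.imwrite("pics/z2.png",cv2.resize(t[160:310,0:240],None,fx=3.3,fy=3.3,interpolation=2))
cv2.imwrite("pics/z3.png",cv2.resize(s[150:300,230:430],None,fx=4,fy=4,interpolation=2))
cv2.imwrite("pics/z4.png",cv2.resize(s[270:470,70:330],None,fx=3,fy=3,interpolation=2))
E
```

```text
(no output)
```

View pics/z1.png

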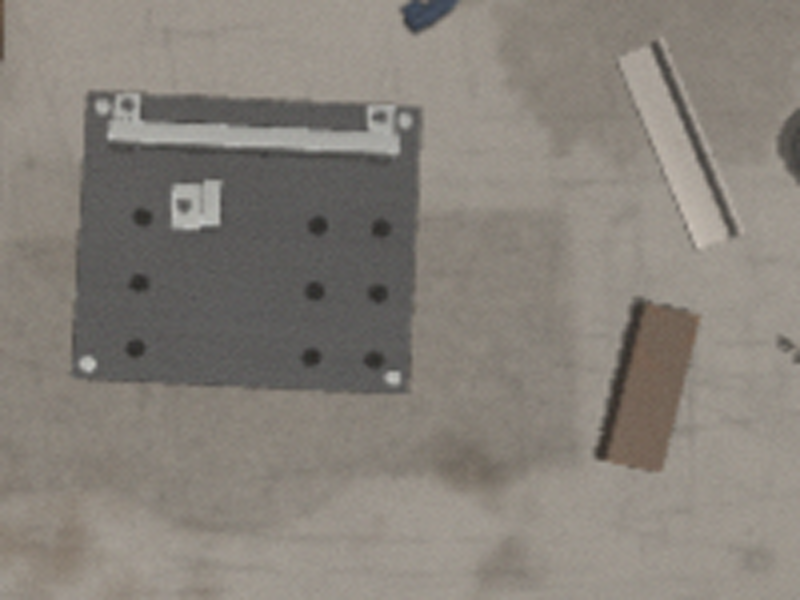

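View pics/z2.png

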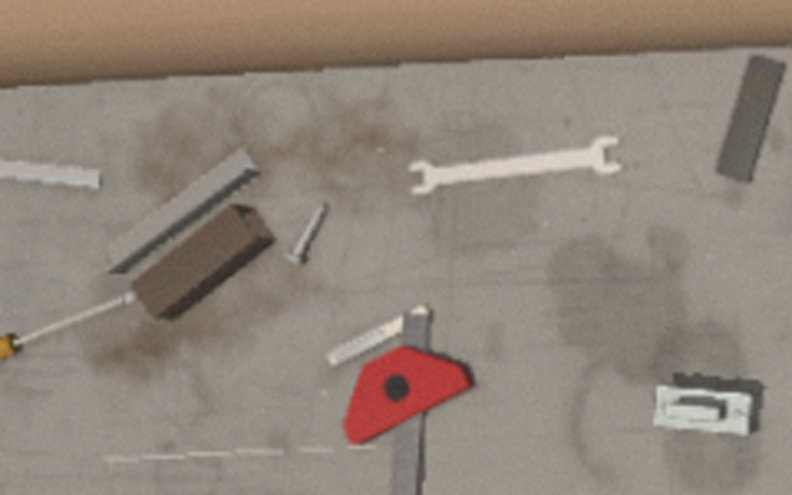

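View pics/z3.png

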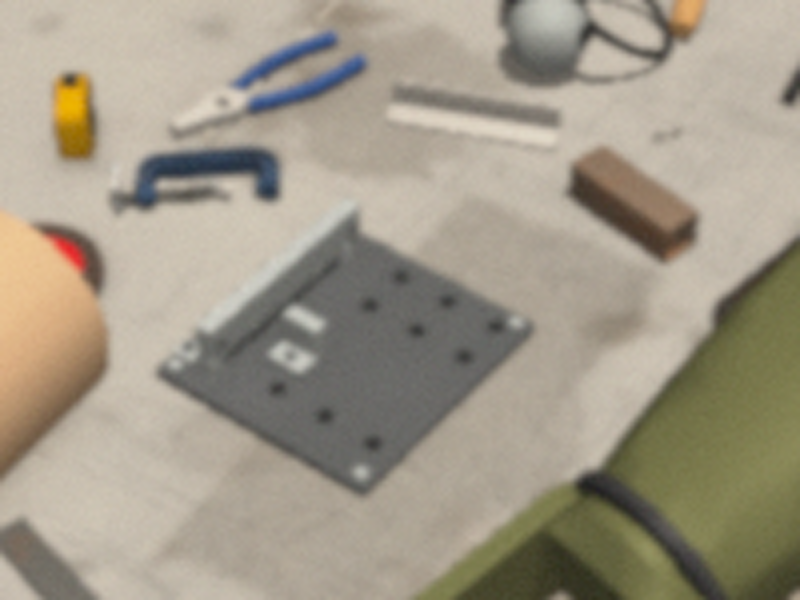

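View pics/z4.png

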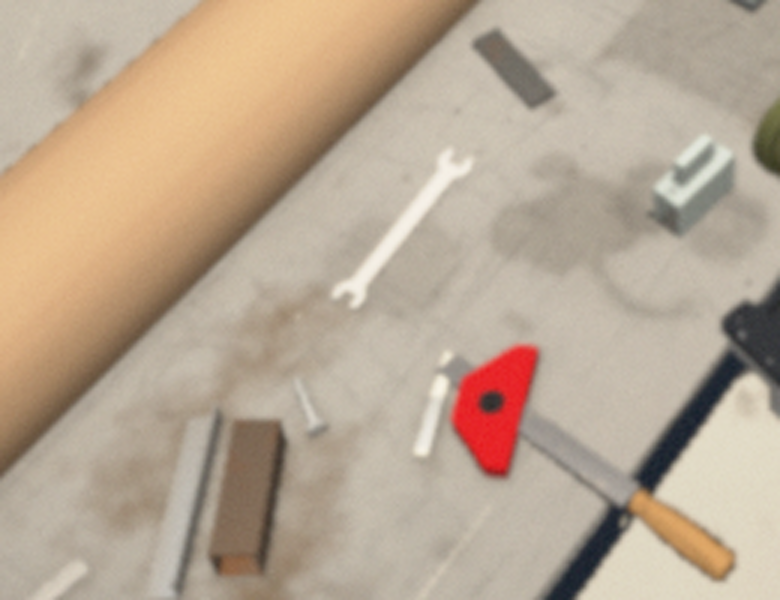

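```bash
cat > h.py <<'E'
import numpy as np, cv2
from cell import *
def ray(c,uv):
    K=c["intrinsics"];d=np.array([c["k1"],0,0,0.])
    p=cv2.undistortPoints(np.array(uv,float).reshape(-1,1,2),K,d).reshape(-1,2)
    D=np.c_[p,np.ones(len(p))]@c["pose"][:3,:3].T
    return c["pose"][:3,3],D
def onz(c,uv,z):
    o,D=ray(c,uv); t=(z-o[2])/D[:,2]; return o+D*t[:,None]
def proj(c,P):
    P=np.atleast_2d(P).astype(float);T=np.linalg.inv(c["pose"]);q=P@T[:3,:3].T+T[:3,3]
    return cv2.projectPoints(q,np.zeros(3),np.zeros(3),c["intrinsics"],np.array([c["k1"],0,0,0.]))[0].reshape(-1,2)
E
python3 - <<'E'
from h import *
t=cv2.imread("pics/top0.png");c=get_calibration("top")
hsv=cv2.cvtColor(t,cv2.COLOR_BGR2HSV)
for p in [(345,235),(441,252),(400,260),(213,284),(340,185),(265,170)]: print(p,t[p[1],p[0]],hsv[p[1],p[0]])
g=cv2.cvtColor(t,cv2.COLOR_BGR2GRAY)
def big(m,roi):
    x0,y0,x1,y1=roi; mm=np.zeros_like(m); mm[y0:y1,x0:x1]=m[y0:y1,x0:x1]
    cs,_=cv2.findContours(mm,cv2.RETR_EXTERNAL,cv2.CHAIN_APPROX_NONE); return max(cs,key=cv2.contourArea)
m=(g<105).astype(np.uint8)*255
m=cv2.morphologyEx(m,cv2.MORPH_CLOSE,np.ones((9,9)))
k=big(m,(285,165,395,265)); r=cv2.minAreaRect(k.astype(np.float32)); b=cv2.boxPoints(r); print("plate",b)
P=onz(c,b,10); print(P, np.linalg.norm(P-np.roll(P,1,0),axis=1),P.mean(0))
m=((hsv[...,1]>60)&(hsv[...,0]<20)).astype(np.uint8)*255
k=big(m,(425,220,465,285)); r=cv2.minAreaRect(k.astype(np.float32)); b=cv2.boxPoints(r); print("tube",b)
P=onz(c,b,40); print(P, np.linalg.norm(P-np.roll(P,1,0),axis=1),P.mean(0))
m=(g>175).astype(np.uint8)*255
k=big(m,(190,265,240,300)); r=cv2.minAreaRect(k.astype(np.float32)); b=cv2.boxPoints(r); print("saddle",b)
P=onz(c,b,54); print(P, np.linalg.norm(P-np.roll(P,1,0),axis=1),P.mean(0))
E
```

```text
(345, 235) [91 90 93] [170   8  93]
(441, 252) [ 88 101 117] [ 13  63 117]
(400, 260) [117 127 133] [ 19  31 133]
(213, 284) [191 201 199] [ 36  13 201]
(340, 185) [159 165 164] [ 35   9 165]
(265, 170) [ 78  97 115] [ 15  82 115]
plate [[297.01    250.8005 ]
 [300.84045 174.19202]
 [385.67834 178.4339 ]
 [381.8479  255.04239]]
[[ 486.8063969   109.13090622   10.        ]
 [ 705.93871562   92.91104999   10.        ]
 [ 686.87663003 -149.68099621   10.        ]
 [ 468.1184376  -131.38332179   10.        ]] [241.23916286 219.73178387 243.33981176 219.52209831] [586.93504504 -19.75559045  10.        ]
tube [[429.29416 271.82355]
 [439.64713 230.41177]
 [454.47067 234.11765]
 [444.1177  275.52942]]
[[ 417.53382697 -258.95243515   40.        ]
 [ 531.96800081 -292.16844806   40.        ]
 [ 520.47557165 -333.58507247   40.        ]
 [ 405.98026251 -300.1641655    40.        ]] [ 42.80060245 119.15739027  42.98153913 119.27335343] [ 468.98941548 -296.2175303    40.        ]
saddle [[197.77228 288.27725]
 [198.9505  276.4951 ]
 [226.37625 279.23764]
 [225.19803 291.0198 ]]
[[389.55138868 383.84862076  54.        ]
 [422.03729566 379.86541463  54.        ]
 [412.70053608 303.19786938  54.        ]
 [380.33234927 307.20105951  54.        ]] [77.19999568 32.72919313 77.2339794  32.614798  ] [401.15539242 343.52824107  54.        ]
```

carry_out --series '[{"delta_pos": [266, -190, 55], "turn": [0, 0, -1.443], "hand": 1}, {"delta_pos": [266, -190, 55], "turn": [0, 0, -1.443], "hand": 1}, {"delta_pos": [266, -190, 55], "turn": [0, 0, -1.443], "hand": 1}, {"delta_pos": [266, -190, 55], "turn": [0, 0, -1.443], "hand": 1}, {"delta_pos": [266, -190, 55], "turn": [0, 0, -1.443], "hand": 1}, {"delta_pos": [266, -190, 55], "turn": [0, 0, -1.443], "hand": 1}, {"delta_pos": [266, -190, 55], "turn": [0, 0, -1.443], "hand": 1}, {"delta_pos": [266, -190, 55], "turn": [0, 0, -1.443], "hand": 1}]'

```text
clock: 1.15
eef_pos: [401.7, 342.7, 260.2]
eef_rot: [-3.141, 0.0, 1.444]
wrist_force: [-0.7, -0.3, 0.2]
finger_gap: 94.3
```

carry_out --series '[{"delta_pos": [0, 0, 0], "turn": [0, 0, 0], "hand": 1}, {"delta_pos": [0, 0, 0], "turn": [0, 0, 0], "hand": 1}]'

```text
clock: 1.4
eef_pos: [401.3, 343.1, 260.4]
eef_rot: [-3.141, 0.0, 1.453]
wrist_force: [1.1, 0.5, 0.0]
finger_gap: 94.1
```

```bash
python3 - <<'E'
from h import *
s=read_state(); print(s["clock"],s["eef_pos"],s["eef_rot"],s["joints"],s["wrist_force"])
c=get_calibration("wrist"); np.save("w1.npy",c["pose"])
cv2.imwrite("pics/w1.png",camera("wrist")[:,:,::-1])
E
```

```text
1.4 [401.34400958 343.09007767 260.35829413] [-3.14143360e+00  1.36508220e-04  1.45290833e+00] [6.37926314e-01 2.13339990e-01 1.50167500e+00 9.85829364e-06
 1.42678704e+00 7.55812907e-01] [1.12709421 0.46928493 0.00574731]
```

View pics/w1.png

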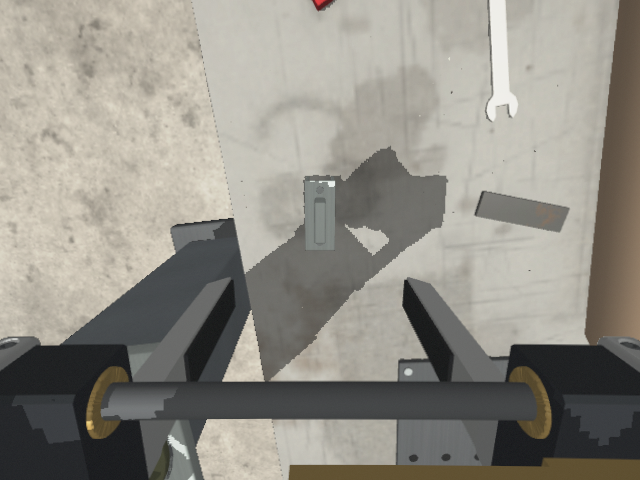

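```bash
python3 - <<'E'
from h import *
t=cv2.imread("pics/w1.png")
cv2.imwrite("pics/w1z.png",cv2.resize(t[165:265,285:360],None,fx=6,fy=6,interpolation=0))
E
```

```text
(no output)
```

View pics/w1z.png

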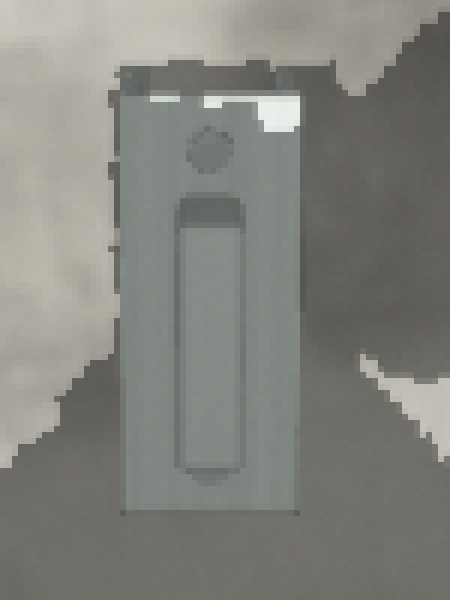

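```bash
python3 - <<'E'
from h import *
c=get_calibration("wrist"); c["pose"]=np.load("w1.npy")
def zp(pts): return np.array(pts)/6+[285,165]-0.5
for pts,z in [([(120,95),(300,95),(300,512),(122,512)],54),([(181,226),(240,226),(240,468),(181,468)],87)]:
    P=onz(c,zp(pts),z)
    d=(P[0]+P[1]-P[2]-P[3]); print(P.round(1), np.linalg.norm(P-np.roll(P,1,0),axis=1),P.mean(0),np.arctan2(d[1],d[0])-np.pi/2)
s=cv2.imread("pics/scene0.png")
# cross-check
cs=get_calibration("scene"); print(proj(cs,[[401,343,87],[401,343,54],[401,343,0]]))
E
```

```text
[[389.7 382.6  54. ]
 [422.1 378.8  54. ]
 [413.9 299.6  54. ]
 [379.9 303.6  54. ]] [79.58372279 32.69032353 79.5803708  34.26891699] [401.40848434 341.13039043  54.        ] -0.11345975320851576
[[398.9 363.3  87. ]
 [408.8 362.1  87. ]
 [404.  319.6  87. ]
 [393.8 320.8  87. ]] [42.72260219  9.97517311 42.72137468 10.31973712] [401.37416993 341.46676431  87.        ] -0.11581216508800685
[[300.91448416 319.61912827]
 [301.12565707 326.6079331 ]
 [301.45866381 337.65382107]]
```

carry_out --series '[{"delta_pos": [0, -1.7, -60], "turn": [0, 0, 0.003], "hand": 1}, {"delta_pos": [0, -1.7, -120], "turn": [0, 0, 0.003], "hand": 1}, {"delta_pos": [0, -1.7, -170], "turn": [0, 0, 0.003], "hand": 1}, {"delta_pos": [0, -1.7, -195], "turn": [0, 0, 0.003], "hand": 1}, {"delta_pos": [0, -1.7, -202], "turn": [0, 0, 0.003], "hand": 1}, {"delta_pos": [0, -1.7, -202], "turn": [0, 0, 0.003], "hand": 0}, {"delta_pos": [0, -1.7, -202], "turn": [0, 0, 0.003], "hand": 0}, {"delta_pos": [0, -1.7, -202], "turn": [0, 0, 0.003], "hand": 0}]' --squeeze 30

```text
clock: 2.45
eef_pos: [401.8, 341.7, 59.4]
eef_rot: [3.14, -0.001, 1.453]
wrist_force: [0.6, -0.1, -0.3]
finger_gap: 67.5
```

carry_out --series '[{"delta_pos": [0, 0, 0], "turn": [0, 0, 0], "hand": 0}, {"delta_pos": [0, 0, 0], "turn": [0, 0, 0], "hand": 0}, {"delta_pos": [0, 0, 0], "turn": [0, 0, 0], "hand": 0}, {"delta_pos": [0, 0, 0], "turn": [0, 0, 0], "hand": 0}]'

```text
clock: 2.95
eef_pos: [401.4, 341.3, 58.4]
eef_rot: [-3.142, 0.0, 1.453]
wrist_force: [-0.0, -0.1, 0.3]
finger_gap: 27.4
```

carry_out --series '[{"delta_pos": [0, 0, 0], "turn": [0, 0, 0], "hand": 0}, {"delta_pos": [0, 0, 0], "turn": [0, 0, 0], "hand": 0}, {"delta_pos": [0, 0, 0], "turn": [0, 0, 0], "hand": 0}, {"delta_pos": [0, 0, 0], "turn": [0, 0, 0], "hand": 0}]'

```text
clock: 3.45
eef_pos: [401.4, 341.3, 58.3]
eef_rot: [-3.141, 0.0, 1.453]
wrist_force: [0.3, 0.3, -1.5]
finger_gap: 11.4
```

carry_out --series '[{"delta_pos": [0, 0, 10], "turn": [0, 0, 0], "hand": 0}, {"delta_pos": [0, 0, 40], "turn": [0, 0, 0], "hand": 0}, {"delta_pos": [0, 0, 90], "turn": [0, 0, 0], "hand": 0}, {"delta_pos": [0, 0, 142], "turn": [0, 0, 0], "hand": 0}, {"delta_pos": [0, 0, 142], "turn": [0, 0, 0], "hand": 0}]'

```text
clock: 4.08
eef_pos: [402.6, 342.2, 205.0]
eef_rot: [3.136, -0.005, 1.453]
wrist_force: [0.1, -0.7, -2.8]
finger_gap: 12.1
```

```bash
python3 - <<'E'
from h import *
s=read_state(); print(s["clock"],s["eef_pos"],s["eef_rot"],s["finger_gap"],s["wrist_force"])
c=get_calibration("wrist"); np.save("w2.npy",c["pose"])
cv2.imwrite("pics/w2.png",camera("wrist")[:,:,::-1])
E
```

```text
4.075 [402.59732257 342.24898568 204.97264759] [ 3.13606761 -0.00519666  1.45282787] 12.13096461722195 [ 0.12582078 -0.65155954 -2.84937116]
```

View pics/w2.png

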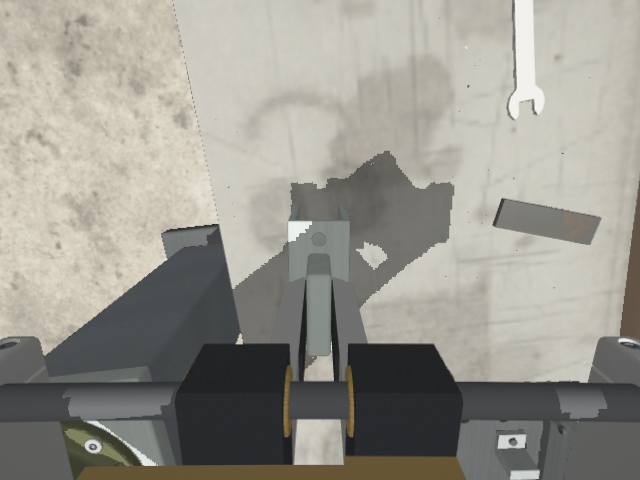

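carry_out --series '[{"delta_pos": [57, -100, 15], "turn": [0, 0, 0.039], "hand": 0}, {"delta_pos": [100, -160, 15], "turn": [0, 0, 0.039], "hand": 0}, {"delta_pos": [130, -220, 15], "turn": [0, 0, 0.039], "hand": 0}, {"delta_pos": [160, -270, 15], "turn": [0, 0, 0.039], "hand": 0}, {"delta_pos": [190, -310, 15], "turn": [0, 0, 0.039], "hand": 0}, {"delta_pos": [225, -345, 15], "turn": [0, 0, 0.039], "hand": 0}, {"delta_pos": [247, -362, 15], "turn": [0, 0, 0.039], "hand": 0}, {"delta_pos": [257, -367, 15], "turn": [0, 0, 0.039], "hand": 0}]'

```text
clock: 5.12
eef_pos: [659.2, -28.8, 212.6]
eef_rot: [-3.138, 0.0, 1.489]
wrist_force: [-0.4, -0.1, -2.1]
finger_gap: 12.0
```

carry_out --series '[{"delta_pos": [0, 0, 0], "turn": [0, 0, 0], "hand": 0}, {"delta_pos": [0, 0, 0], "turn": [0, 0, 0], "hand": 0}, {"delta_pos": [0, 0, 0], "turn": [0, 0, 0], "hand": 0}]'

```text
clock: 5.5
eef_pos: [658.0, -24.8, 215.6]
eef_rot: [3.142, -0.0, 1.493]
wrist_force: [0.2, 0.6, -1.4]
finger_gap: 11.5
```

```bash
python3 - <<'E'
from h import *
s=read_state(); print(s["clock"],s["eef_pos"],s["eef_rot"],s["finger_gap"],s["wrist_force"])
c=get_calibration("wrist"); np.save("w3.npy",c["pose"])
im=camera("wrist")[:,:,::-1]
cv2.imwrite("pics/w3.png",im)
E
```

```text
5.5 [657.96171606 -24.81283036 215.64637735] [ 3.14155534e+00 -2.97483322e-05  1.49280949e+00] 11.492835417939862 [ 0.15518007  0.64128709 -1.36478813]
```

View pics/w3.png

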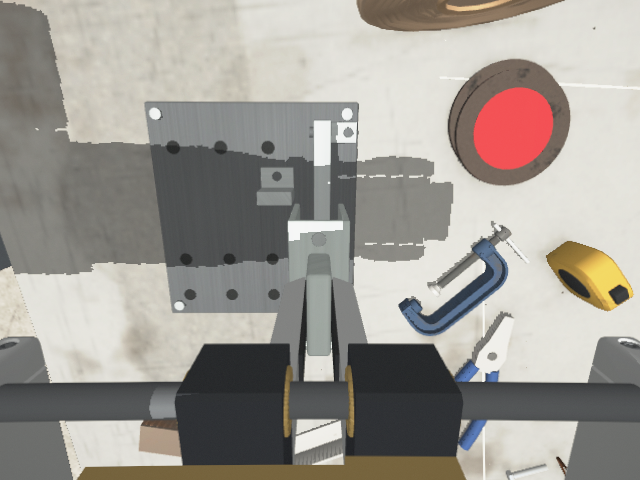

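```bash
python3 - <<'E'
from h import *
t=cv2.imread("pics/w3.png")
cv2.imwrite("pics/w3z.png",cv2.resize(t[95:265,240:370],None,fx=4.5,fy=3.5,interpolation=0))
cv2.imwrite("pics/w3y.png",cv2.resize(t[110:250,280:370],None,fx=4,fy=4,interpolation=0))
E
```

```text
(no output)
```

View pics/w3y.png

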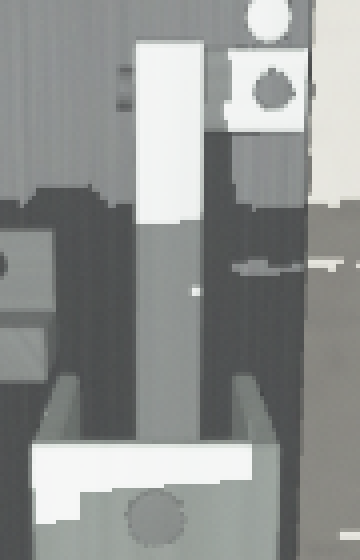

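View pics/w3z.png

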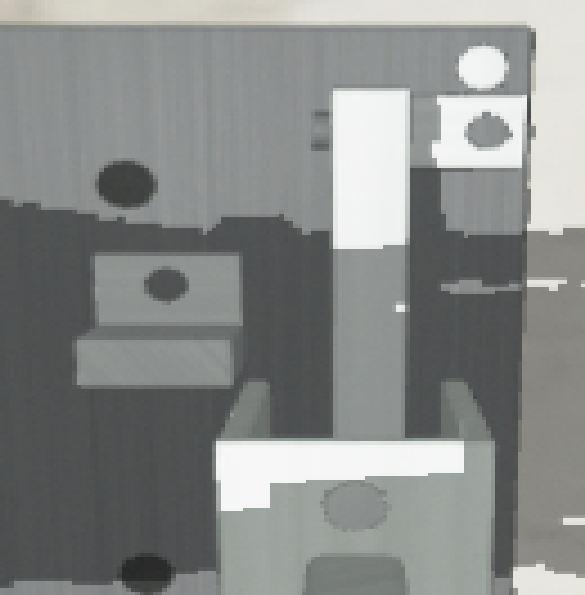

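```bash
python3 - <<'E'
from h import *
c=get_calibration("wrist"); c["pose"]=np.load("w3.npy")
y=lambda p:np.array(p)/4+[280,110]-.5
z=lambda p:np.array(p)/[4.5,3.5]+[240,95]-.5
b=onz(c,y([(136,41),(203,41),(200,439),(136,439)]),65); print("bar",b.round(1)); 
dl=b[0]-b[3];dr=b[1]-b[2];print("width",np.linalg.norm(b[0]-b[1]),"yaw",np.arctan2(dl[1],dl[0])-np.pi/2,np.arctan2(dr[1],dr[0])-np.pi/2)
yaw=-.079
for yaw in (-.075,-.079,-.083):
    ey=np.array([-np.sin(yaw),np.cos(yaw),0]); print("bar mid",(b[0]+b[1])/2-100*ey)
s=onz(c,z([(77,337),(233,337),(233,386),(77,386)]),50); print("stop",s.round(1)); d=s[2]-s[3];print(np.arctan2(d[1],d[0]),np.linalg.norm(d))
p=onz(c,[(145,102),(358,102),(173,312)],10); print("plate",p.round(1)); d=p[1]-p[0];print(np.arctan2(d[1],d[0]),np.linalg.norm(d)); d=p[0]-p[2];print(np.arctan2(d[1],d[0])-np.pi/2,np.linalg.norm(d),(p[1]+p[2])/2)
q=onz(c,y([(32,441),(279,441)]),211.6); print("sad",q,q.mean(0)-[657.96,-24.8,0],np.linalg.norm(q[1]-q[0])); d=q[1]-q[0];print(np.arctan2(d[1],d[0]))
E
```

```text
bar [[660.1  72.9  65. ]
 [675.   71.8  65. ]
 [668.2 -18.3  65. ]
 [652.8 -17.1  65. ]]
width 14.855375940568765 yaw -0.08096825788564699 -0.07493240693636594
bar mid [660.05797216 -27.36493271  65.        ]
bar mid [659.65915764 -27.33416316  65.        ]
bar mid [659.26046939 -27.3017986   65.        ]
stop [[598.9  12.3  50. ]
 [632.9   9.7  50. ]
 [631.5  -4.1  50. ]
 [597.2  -1.5  50. ]]
-0.0761035727069472 34.442970166715504
plate [[ 490.1  105.    10. ]
 [ 706.2   88.9   10. ]
 [ 471.9 -131.4   10. ]]
-0.07398337122224952 216.6526674751145
-0.07700463324072837 237.08066849944282 [589.05716148 -21.24092838  10.        ]
sad [[643.80612032  17.01937781 211.6       ]
 [676.65579486  14.49699418 211.6       ]] [  2.27095759  40.55818599 211.6       ] 32.94637364657879
-0.07663527158732643
```

carry_out --series '[{"delta_pos": [2.1, -1.4, 0], "turn": [0, 0, 0], "hand": 0}, {"delta_pos": [2.1, -1.4, -30], "turn": [0, 0, 0], "hand": 0}, {"delta_pos": [2.1, -1.4, -60], "turn": [0, 0, 0], "hand": 0}, {"delta_pos": [2.1, -1.4, -80], "turn": [0, 0, 0], "hand": 0}, {"delta_pos": [2.1, -1.4, -80], "turn": [0, 0, 0], "hand": 0}, {"delta_pos": [2.1, -1.4, -80], "turn": [0, 0, 0], "hand": 0}]'

```text
clock: 6.3
eef_pos: [661.0, -27.0, 136.7]
eef_rot: [3.14, 0.0, 1.492]
wrist_force: [0.5, -0.4, -2.5]
finger_gap: 11.7
```

```bash
python3 - <<'E'
from h import *
s=read_state(); print(s["clock"],s["eef_pos"],s["eef_rot"],s["finger_gap"],s["wrist_force"])
c=get_calibration("wrist"); np.save("w4.npy",c["pose"])
im=camera("wrist")[:,:,::-1]
cv2.imwrite("pics/w4.png",im)
cv2.imwrite("pics/w4z.png",cv2.resize(im[90:270,240:400],None,fx=3.3,fy=3.3,interpolation=0))
E
```

```text
6.3 [660.97136268 -27.04350649 136.67926237] [3.14009932e+00 3.49593270e-05 1.49188043e+00] 11.653906454250581 [ 0.50657997 -0.40050913 -2.49336418]
```

View pics/w4z.png

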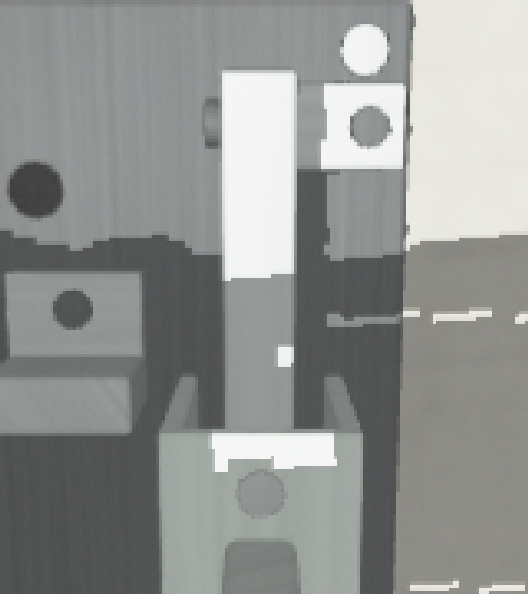

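carry_out --series '[{"delta_pos": [0, 0, -15], "turn": [0, 0, 0], "hand": 0}, {"delta_pos": [0, 0, -30], "turn": [0, 0, 0], "hand": 0}, {"delta_pos": [0, 0, -42], "turn": [0, 0, 0], "hand": 0}, {"delta_pos": [0, 0, -52], "turn": [0, 0, 0], "hand": 0}, {"delta_pos": [0, 0, -58], "turn": [0, 0, 0], "hand": 0}, {"delta_pos": [0, 0, -61], "turn": [0, 0, 0], "hand": 0}, {"delta_pos": [0, 0, -61.5], "turn": [0, 0, 0], "hand": 0}, {"delta_pos": [0, 0, -61.5], "turn": [0, 0, 0], "hand": 0}]'

```text
clock: 7.35
eef_pos: [660.7, -27.1, 74.3]
eef_rot: [3.141, -0.0, 1.492]
wrist_force: [-0.5, 0.9, -2.1]
finger_gap: 12.1
```

carry_out --series '[{"delta_pos": [0, 0, -0.7], "turn": [0, 0, 0], "hand": 0}, {"delta_pos": [0, 0, -1.2], "turn": [0, 0, 0], "hand": 0}, {"delta_pos": [0, 0, -1.2], "turn": [0, 0, 0], "hand": 0}]'

```text
clock: 7.72
eef_pos: [660.7, -27.0, 73.3]
eef_rot: [3.141, -0.0, 1.492]
wrist_force: [-2.1, 0.2, 5.3]
finger_gap: 11.8
```

carry_out --series '[{"delta_pos": [0, 0, 0.5], "turn": [0, 0, 0], "hand": 0.6}, {"delta_pos": [0, 0, 0.5], "turn": [0, 0, 0], "hand": 0.6}, {"delta_pos": [0, 0, 0.5], "turn": [0, 0, 0], "hand": 0.6}, {"delta_pos": [0, 0, 0.5], "turn": [0, 0, 0], "hand": 0.6}, {"delta_pos": [0, 0, 30], "turn": [0, 0, 0], "hand": 0.6}, {"delta_pos": [0, 0, 80], "turn": [0, 0, 0], "hand": 1}, {"delta_pos": [0, 0, 130], "turn": [0, 0, 0], "hand": 1}, {"delta_pos": [0, 0, 170], "turn": [0, 0, 0], "hand": 1}]'

```text
clock: 8.72
eef_pos: [660.6, -27.1, 245.1]
eef_rot: [3.14, 0.0, 1.492]
wrist_force: [-0.7, -1.2, -0.5]
finger_gap: 83.0
```

carry_out --series '[{"delta_pos": [0, -40, 0], "turn": [0, 0, 0], "hand": 1}, {"delta_pos": [0, -40, 0], "turn": [0, 0, 0], "hand": 1}, {"delta_pos": [0, -40, 0], "turn": [0, 0, 0], "hand": 1}]'

```text
clock: 9.1
eef_pos: [660.4, -66.7, 242.3]
eef_rot: [-3.141, -0.0, 1.492]
wrist_force: [-0.3, -0.2, 0.6]
finger_gap: 93.8
```

```bash
python3 - <<'E'
from h import *
s=read_state(); print(s["clock"],s["eef_pos"],s["eef_rot"],s["finger_gap"],s["wrist_force"])
c=get_calibration("wrist"); np.save("w5.npy",c["pose"])
im=camera("wrist")[:,:,::-1]
cv2.imwrite("pics/w5.png",im)
cv2.imwrite("pics/s5.png",camera("scene")[:,:,::-1])
E
```

```text
9.1 [660.43374317 -66.7306388  242.32978194] [-3.14092901e+00 -2.04169910e-04  1.49159684e+00] 93.84838416982416 [-0.34917594 -0.17788204  0.64484497]
```

View pics/w5.png

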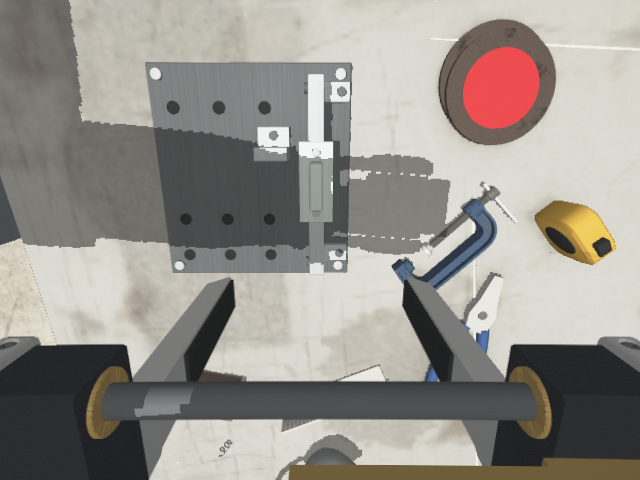

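```bash
python3 - <<'E'
import cv2
t=cv2.imread("pics/w5.png")
cv2.imwrite("pics/w5z.png",cv2.resize(t[55:285,140:360],None,fx=3.5,fy=2.6,interpolation=0))
cv2.imwrite("pics/w5y.png",cv2.resize(t[110:240,245:345],None,fx=4.5,fy=4.5,interpolation=0))
E
```

```text
(no output)
```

View pics/w5z.png

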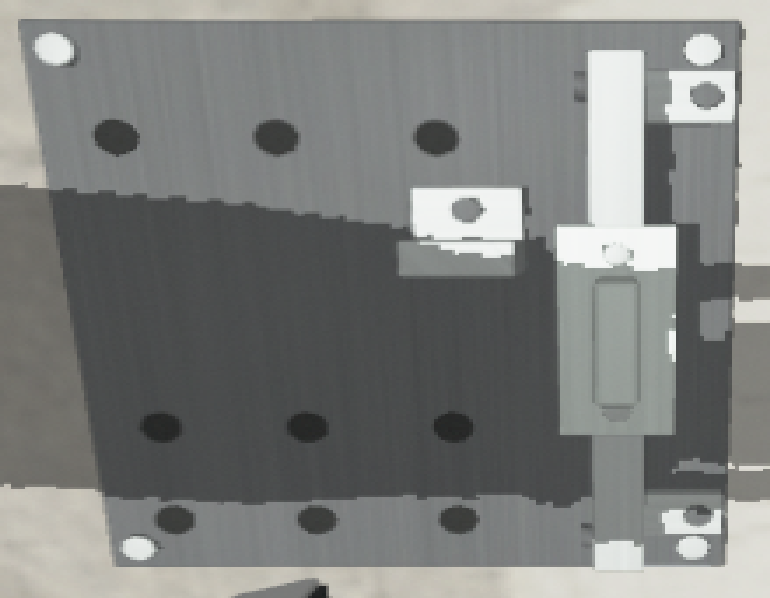

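View pics/w5y.png

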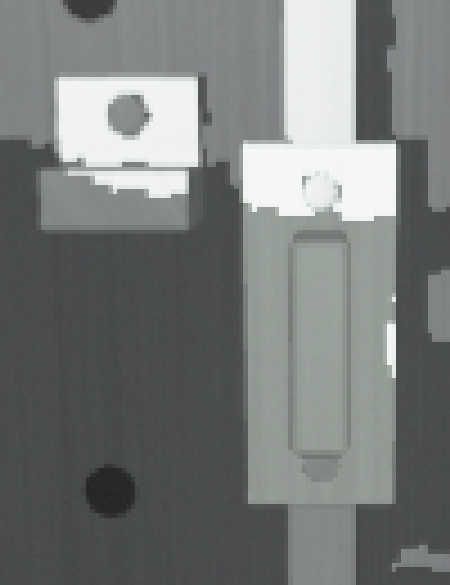

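```bash
python3 - <<'E'
from h import *
c=get_calibration("wrist"); c["pose"]=np.load("w5.npy")
z=lambda p:np.array(p)/[3.5,2.6]+[140,55]-.5
y=lambda p:np.array(p)/4.5+[245,110]-.5
p=onz(c,z([(20,20),(741,20),(724,566),(112,566)]),10); print(p.round(1),p.mean(0),np.linalg.norm(p-np.roll(p,1,0),axis=1))
an=lambda d:np.arctan2(d[1],d[0])
print(an(p[1]-p[0]),an(p[2]-p[3]),an(p[0]-p[3])-np.pi/2,an(p[1]-p[2])-np.pi/2)
b=onz(c,z([(589,51),(643,51),(643,571),(595,571)]),65);print("bar",b.round(1),b.mean(0),an(b[0]+b[1]-b[2]-b[3])-np.pi/2,np.linalg.norm(b-np.roll(b,1,0),axis=1))
s=onz(c,y([(243,142),(397,142),(395,503),(248,503)]),69);print("sad",s.round(1),s.mean(0),an(s[0]+s[1]-s[2]-s[3])-np.pi/2)
t=onz(c,y([(38,231),(190,231)]),50);print("stop",t,an(t[1]-t[0]))
yaw=-.0765;ex=np.array([np.cos(yaw),np.sin(yaw),0]);ey=np.array([-ex[1],ex[0],0])
for n,v in [("plate",p.mean(0)),("bar",b.mean(0)-72*ex),("stop",t.mean(0)-24.5*ex-20*ey)]:print(n,v)
E
```

```text
[[ 489.5  104.9   10. ]
 [ 706.2   88.7   10. ]
 [ 688.  -148.6   10. ]
 [ 469.5 -131.5   10. ]] [588.30901408 -21.62248405  10.        ] [237.26032664 217.23487921 238.02804269 219.21241865]
-0.07457433615437507 -0.07812967332699101 -0.08463680961658038 -0.07630199681308647
bar [[ 660.3   72.2   65. ]
 [ 674.5   71.1   65. ]
 [ 659.8 -126.9   65. ]
 [ 644.9 -125.7   65. ]] [659.91487492 -27.32801786  65.        ] -0.07582377816044827 [198.56519509  14.26756648 198.55563082  14.95398819]
sad [[646.4  13.9  69. ]
 [679.3  11.4  69. ]
 [673.6 -67.8  69. ]
 [640.  -65.1  69. ]] [659.79725414 -26.90638221  69.        ] -0.07610461927840784
stop [[596.51171424  -2.05435772  50.        ]
 [631.28730116  -4.7259742   50.        ]] -0.0766738763339451
plate [588.30901408 -21.62248405  10.        ]
bar [588.12545319 -21.82538866  65.        ]
stop [587.9426547  -21.45924956  50.        ]
```

View pics/s5.png

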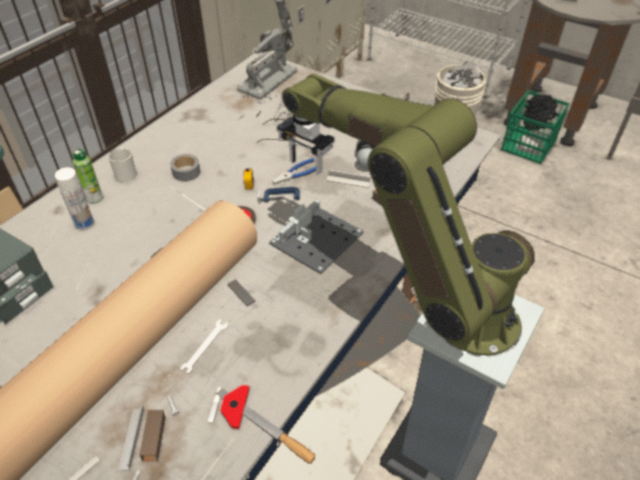

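carry_out --series '[{"delta_pos": [-218, -221, 0], "turn": [0, 0, -1.775], "hand": 1}, {"delta_pos": [-218, -221, 0], "turn": [0, 0, -1.775], "hand": 1}, {"delta_pos": [-218, -221, 0], "turn": [0, 0, -1.775], "hand": 1}, {"delta_pos": [-218, -221, 0], "turn": [0, 0, -1.775], "hand": 1}, {"delta_pos": [-218, -221, 0], "turn": [0, 0, -1.775], "hand": 1}, {"delta_pos": [-218, -221, 0], "turn": [0, 0, -1.775], "hand": 1}, {"delta_pos": [-218, -221, 0], "turn": [0, 0, -1.775], "hand": 1}, {"delta_pos": [-218, -221, 0], "turn": [0, 0, -1.775], "hand": 1}]'

```text
clock: 10.2
eef_pos: [442.7, -287.6, 242.7]
eef_rot: [-3.142, -0.0, -0.014]
wrist_force: [0.1, 0.4, 0.7]
finger_gap: 94.0
```

```bash
python3 - <<'E'
from h import *
s=read_state(); print(s["clock"],s["eef_pos"],s["eef_rot"],s["joints"])
E
```

```text
10.2 [ 442.70729167 -287.58654697  242.73700036] [-3.14151321e+00 -4.06546231e-05 -1.38686337e-02] [-6.45530249e-01  2.23483604e-01  1.52990926e+00  8.96078699e-05
  1.38821389e+00  9.39118439e-01]
```

carry_out --series '[{"delta_pos": [0, 0, 0], "turn": [0, 0, -0.27], "hand": 1}, {"delta_pos": [0, 0, 0], "turn": [0, 0, -0.27], "hand": 1}, {"delta_pos": [0, 0, 0], "turn": [0, 0, -0.27], "hand": 1}, {"delta_pos": [0, 0, 0], "turn": [0, 0, -0.27], "hand": 1}]'

```text
clock: 10.7
eef_pos: [442.7, -287.8, 242.7]
eef_rot: [-3.142, 0.0, -0.276]
wrist_force: [0.0, -0.0, 0.6]
finger_gap: 94.1
```

```bash
python3 - <<'E'
from h import *
s=read_state(); print(s["clock"],s["eef_pos"],s["eef_rot"],s["wrist_force"])
c=get_calibration("wrist"); np.save("w6.npy",c["pose"])
im=camera("wrist")[:,:,::-1]
cv2.imwrite("pics/w6.png",im)
E
```

```text
10.7 [ 442.67706651 -287.75548979  242.7214206 ] [-3.14155527e+00  1.99201195e-05 -2.75738638e-01] [ 0.04337489 -0.01688066  0.63537542]
```

View pics/w6.png

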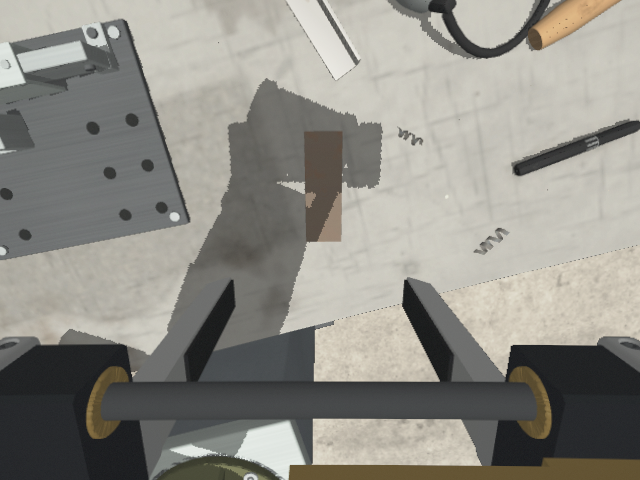

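```bash
python3 - <<'E'
from h import *
t=cv2.imread("pics/w6.png")
x=cv2.cvtColor(t,cv2.COLOR_BGR2HSV); print(x[150,320],x[220,335],x[140,360])
m=((x[...,0]<20)&(x[...,1]>70)).astype(np.uint8)*255; m[:, :290]=0;m[:,360:]=0;m[:120]=0;m[255:]=0
k=max(cv2.findContours(cv2.morphologyEx(m,cv2.MORPH_CLOSE,np.ones((5,5))),0,1)[0],key=cv2.contourArea);r=cv2.minAreaRect(k);b=cv2.boxPoints(r);print(b)
cv2.imwrite("pics/w6z.png",cv2.resize(t[120:255,280:370],None,fx=4.4,fy=4.4,interpolation=0))
c=get_calibration("wrist"); c["pose"]=np.load("w6.npy")
P=onz(c,b,40);print(P.round(1),P.mean(0),np.linalg.norm(P-np.roll(P,1,0),axis=1),[np.arctan2(*(P[i]-P[i-1])[1::-1]) for i in range(4)])
E
```

```text
[15 57 89] [ 15  59 152] [ 30  13 116]
[[338. 144.]
 [341. 144.]
 [341. 152.]
 [338. 152.]]
[[ 509.8 -329.    40. ]
 [ 509.  -332.1   40. ]
 [ 501.1 -330.    40. ]
 [ 502.  -327.    40. ]] [ 505.45965103 -329.52531905   40.        ] [8.1054282  3.1434226  8.10579075 3.16388363] [np.float64(-0.2581359799189829), np.float64(-1.8461403178762636), np.float64(2.885980583933046), np.float64(1.2954571865684112)]
```

View pics/w6z.png

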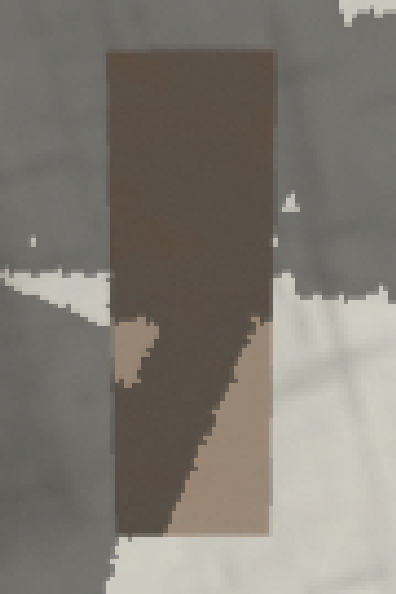

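```bash
python3 - <<'E'
from h import *
c=get_calibration("wrist"); c["pose"]=np.load("w6.npy")
b=np.array([(107,49),(276,49),(270,536),(116,536)])/4.4+[280,120]-.5
P=onz(c,b,40);print(P.round(1),P.mean(0),np.linalg.norm(P-np.roll(P,1,0),axis=1));d=P[0]+P[1]-P[2]-P[3];a=np.arctan2(d[1],d[0]);print(a,P.mean(0)-28*np.array([np.cos(a),np.sin(a),0]))
E
```

```text
[[ 532.3 -298.3   40. ]
 [ 521.5 -336.7   40. ]
 [ 406.1 -305.    40. ]
 [ 416.9 -266.7   40. ]] [ 469.20314537 -301.6840014    40.        ] [119.59641637  39.81127171 119.61667465  39.74302969]
-0.26756758453215784 [ 442.19947367 -294.28118335   40.        ]
```

carry_out --series '[{"delta_pos": [-0.5, -6.5, -60], "turn": [0, 0, 0.008], "hand": 1}, {"delta_pos": [-0.5, -6.5, -120], "turn": [0, 0, 0.008], "hand": 1}, {"delta_pos": [-0.5, -6.5, -175], "turn": [0, 0, 0.008], "hand": 1}, {"delta_pos": [-0.5, -6.5, -215], "turn": [0, 0, 0.008], "hand": 1}, {"delta_pos": [-0.5, -6.5, -233], "turn": [0, 0, 0.008], "hand": 1}, {"delta_pos": [-0.5, -6.5, -236.5], "turn": [0, 0, 0.008], "hand": 1}, {"delta_pos": [-0.5, -6.5, -236.5], "turn": [0, 0, 0.008], "hand": 0}, {"delta_pos": [-0.5, -6.5, -236.5], "turn": [0, 0, 0.008], "hand": 0}]' --squeeze 50

```text
clock: 11.75
eef_pos: [442.7, -295.0, 7.6]
eef_rot: [3.141, -0.002, -0.27]
wrist_force: [-0.2, -0.1, 0.1]
finger_gap: 77.1
```

carry_out --series '[{"delta_pos": [0, 0, 0], "turn": [0, 0, 0], "hand": 0}, {"delta_pos": [0, 0, 0], "turn": [0, 0, 0], "hand": 0}, {"delta_pos": [0, 0, 0], "turn": [0, 0, 0], "hand": 0}, {"delta_pos": [0, 0, 0], "turn": [0, 0, 0], "hand": 0}, {"delta_pos": [0, 0, 0], "turn": [0, 0, 0], "hand": 0}]'

```text
clock: 12.38
eef_pos: [442.1, -294.5, 6.3]
eef_rot: [-3.141, 0.0, -0.27]
wrist_force: [-0.4, 1.4, 1.0]
finger_gap: 39.9
```

carry_out --series '[{"delta_pos": [0, 0, 20], "turn": [0, 0, 0], "hand": 0}, {"delta_pos": [0, 0, 60], "turn": [0, 0, 0], "hand": 0}, {"delta_pos": [5, 15, 90], "turn": [0, 0, 0.01], "hand": 0}, {"delta_pos": [20, 60, 90], "turn": [0, 0, 0.05], "hand": 0}, {"delta_pos": [38, 112, 90], "turn": [0, 0, 0.1], "hand": 0}, {"delta_pos": [56, 165, 90], "turn": [0, 0, 0.15], "hand": 0}, {"delta_pos": [72, 210, 90], "turn": [0, 0, 0.194], "hand": 0}, {"delta_pos": [84, 245, 90], "turn": [0, 0, 0.194], "hand": 0}]'

```text
clock: 13.38
eef_pos: [526.2, -47.7, 96.0]
eef_rot: [-3.142, 0.0, -0.075]
wrist_force: [0.3, -1.1, -2.7]
finger_gap: 39.8
```

carry_out --series '[{"delta_pos": [6, 18, 0], "turn": [0, 0, 0], "hand": 0}, {"delta_pos": [8.4, 24, 0], "turn": [0, 0, 0], "hand": 0}, {"delta_pos": [8.4, 24, 0], "turn": [0, 0, 0], "hand": 0}, {"delta_pos": [8.4, 24, 0], "turn": [0, 0, 0], "hand": 0}]'

```text
clock: 13.88
eef_pos: [534.2, -26.5, 96.2]
eef_rot: [3.141, 0.0, -0.077]
wrist_force: [-0.1, -0.2, -1.6]
finger_gap: 39.7
```

```bash
python3 - <<'E'
from h import *
s=read_state(); print(s["clock"],s["eef_pos"],s["eef_rot"],s["wrist_force"],s["finger_gap"],s["joints"])
c=get_calibration("wrist"); np.save("w7.npy",c["pose"])
im=camera("wrist")[:,:,::-1]
cv2.imwrite("pics/w7.png",im)
E
```

```text
13.875 [534.23013606 -26.51672217  96.22277779] [ 3.14148743e+00  1.26400887e-04 -7.73347480e-02] [-0.05290326 -0.19173848 -1.64209981] 39.738361765006836 [-1.18017832e-01  3.83568601e-01  1.67995987e+00 -1.25162505e-04
  1.07818620e+00  1.53017244e+00]
```

View pics/w7.png

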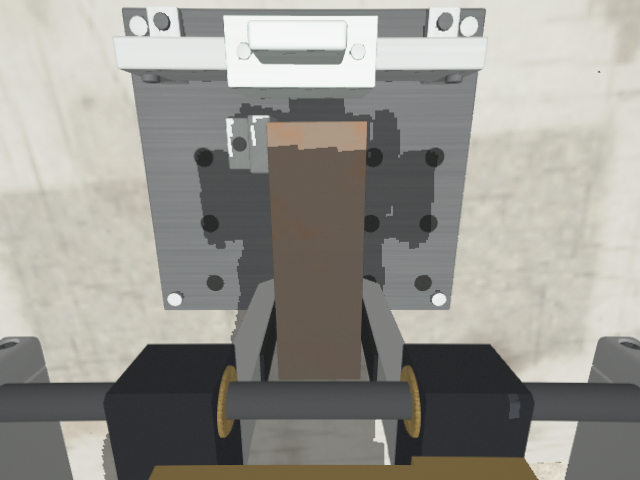

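```bash
python3 - <<'E'
import cv2
t=cv2.imread("pics/w7.png")
cv2.imwrite("pics/w7z.png",cv2.resize(t[0:190,215:385],None,fx=4,fy=3.1,interpolation=0))
E
```

```text
(no output)
```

View pics/w7z.png

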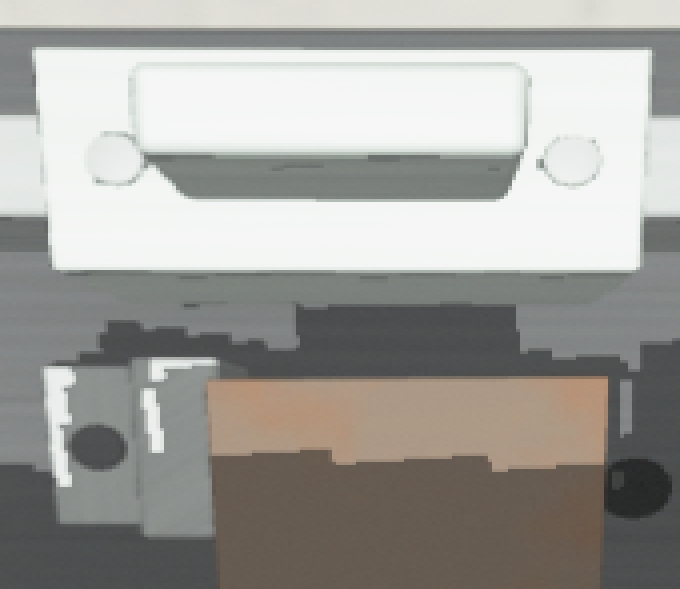

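```bash
python3 - <<'E'
from h import *
c=get_calibration("wrist"); c["pose"]=np.load("w7.npy")
z=lambda p:np.array(p)/[4,3.1]+[215,0]-.5
O=np.array([588.1,-21.6,0]);yaw=-.0763;ex=np.array([np.cos(yaw),np.sin(yaw),0]);ey=np.array([-ex[1],ex[0],0])
def J(n,P):
    print(n,np.c_[(P-O)@ex,(P-O)@ey].round(1).tolist(), np.linalg.norm(P[1]-P[0]).round(1), np.arctan2(*(P[1]-P[0])[1::-1])-yaw+np.pi/2)
J("tube",onz(c,z([(208,379),(608,379)]),130))
t=onz(c,[(267.5,122),(277,378)],130);d=t[0]-t[1];print("left edge ang",np.arctan2(d[1],d[0])-yaw)
t=onz(c,[(366.5,122),(361,378)],130);d=t[0]-t[1];print("right edge ang",np.arctan2(d[1],d[0])-yaw)
J("sad",onz(c,z([(53,269),(639,269)]),69))
J("stopback",onz(c,z([(133,358),(219,358)]),50))
tc=read_state()["eef_pos"]; tc[2]=0; print("tcp",(tc-O)@ex,(tc-O)@ey)
E
```

```text
tube [[34.4, 10.9], [34.5, -28.1]] 39.0 0.00021369247640579125
left edge ang -0.0018183040768379871
right edge ang 0.01612500015367358
sad [[54.9, 39.4], [55.0, -39.6]] 78.9 0.0011812357176299582
stopback [[41.6, 33.1], [41.6, 20.1]] 12.9 0.002634957667480453
tcp -53.32210207480114 -8.939498047986113
```

carry_out --series '[{"delta_pos": [0, 0, -30], "turn": [0, 0, 0.001], "hand": 0}, {"delta_pos": [0, 0, -55], "turn": [0, 0, 0.001], "hand": 0}, {"delta_pos": [0, 0, -70], "turn": [0, 0, 0.001], "hand": 0}, {"delta_pos": [0, 0, -77], "turn": [0, 0, 0.001], "hand": 0}, {"delta_pos": [0, 0, -79], "turn": [0, 0, 0.001], "hand": 0}, {"delta_pos": [0, 0, -79], "turn": [0, 0, 0.001], "hand": 0}, {"delta_pos": [0, 0, -79], "turn": [0, 0, 0.001], "hand": 0}]' --squeeze 60

```text
clock: 14.8
eef_pos: [534.8, -25.6, 17.8]
eef_rot: [3.142, -0.001, -0.075]
wrist_force: [-0.6, -0.9, -2.3]
finger_gap: 39.6
```

```bash
cat > st.py <<'E'
from h import *
s=read_state(); O=np.array([588.1,-21.6,0]);yaw=-.0763;ex=np.array([np.cos(yaw),np.sin(yaw),0]);ey=np.array([-ex[1],ex[0],0])
p=s["eef_pos"]-O;f=s["wrist_force"]
print(s["clock"],"tcp jig",(p@ex).round(2),(p@ey).round(2),s["eef_pos"][2].round(2),"dyaw",(s["eef_rot"][2]-yaw).round(4),"rp",s["eef_rot"][:2].round(4),"F jig",(f@ex).round(2),(f@ey).round(2),f[2].round(2),"M",s["moment"].round(3),"gap",s["finger_gap"].round(1))
E
python3 st.py
```

```text
Traceback (most recent call last):
  File "st.py", line 4, in <module>
    print(s["clock"],"tcp jig",(p@ex).round(2),(p@ey).round(2),s["eef_pos"][2].round(2),"dyaw",(s["eef_rot"][2]-yaw).round(4),"rp",s["eef_rot"][:2].round(4),"F jig",(f@ex).round(2),(f@ey).round(2),f[2].round(2),"M",s["moment"].round(3),"gap",s["finger_gap"].round(1))
                                                                                                                                                                                                                                                  ^^^^^^^^^^^^^^^^^^^^^
AttributeError: 'float' object has no attribute 'round'
```

```bash
sed -i 's/s\["finger_gap"\].round(1)/round(s["finger_gap"],1)/' st.py; python3 st.py
```

```text
14.8 tcp jig -52.86 -8.02 17.84 dyaw 0.0011 rp [ 3.1416e+00 -1.0000e-03] F jig -0.51 -0.98 -2.3 M [ 0.042  0.191 -0.   ] gap 39.6
```

carry_out --series '[{"delta_pos": [0, 0, -0.5], "turn": [0, 0, 0], "hand": 0}, {"delta_pos": [0, 0, -1], "turn": [0, 0, 0], "hand": 0}, {"delta_pos": [0, 0, -1], "turn": [0, 0, 0], "hand": 0}, {"delta_pos": [0, 0, -1], "turn": [0, 0, 0], "hand": 0}]'

```text
clock: 15.3
eef_pos: [534.5, -25.6, 16.3]
eef_rot: [-3.142, -0.0, -0.075]
wrist_force: [-1.0, 0.3, -0.7]
finger_gap: 39.7
```

```bash
python3 st.py
```

```text
15.3 tcp jig -53.12 -8.03 16.33 dyaw 0.0011 rp [-3.1416e+00 -2.0000e-04] F jig -1.03 0.19 -0.71 M [-0.001  0.205  0.009] gap 39.7
```

carry_out --series '[{"delta_pos": [4.5, 1.4, -0.3], "turn": [0, 0, 0], "hand": 0}, {"delta_pos": [9, 2.8, -0.3], "turn": [0, 0, 0], "hand": 0}, {"delta_pos": [13.5, 4.2, -0.3], "turn": [0, 0, 0], "hand": 0}, {"delta_pos": [18.5, 5.6, -0.3], "turn": [0, 0, 0], "hand": 0}, {"delta_pos": [18.5, 5.6, -0.3], "turn": [0, 0, 0], "hand": 0}, {"delta_pos": [18.5, 5.6, -0.3], "turn": [0, 0, 0], "hand": 0}]'

```text
clock: 16.05
eef_pos: [553.7, -19.9, 16.4]
eef_rot: [-3.141, -0.002, -0.075]
wrist_force: [2.8, 0.8, 3.7]
finger_gap: 39.5
```

```bash
python3 st.py
```

```text
16.05 tcp jig -34.46 -0.89 16.36 dyaw 0.0012 rp [-3.1415e+00 -1.9000e-03] F jig 2.75 1.05 3.67 M [ 0.179 -0.232 -0.029] gap 39.5
```

carry_out --series '[{"delta_pos": [0, 0.5, 0.2], "turn": [0, 0, 0], "hand": 0}, {"delta_pos": [0, 1, 0.2], "turn": [0, 0, 0], "hand": 0}, {"delta_pos": [0, 1, 0.2], "turn": [0, 0, 0], "hand": 0}, {"delta_pos": [0, 1, 0.2], "turn": [0, 0, 0], "hand": 0}]'

```text
clock: 16.55
eef_pos: [553.0, -19.2, 16.3]
eef_rot: [3.141, -0.0, -0.075]
wrist_force: [1.8, -2.4, 5.1]
finger_gap: 39.5
```

```bash
python3 st.py;  python3 - <<'E'
from h import *
cv2.imwrite("pics/w8.png",camera("wrist")[:,:,::-1])
E
```

```text
16.55 tcp jig -35.17 -0.28 16.33 dyaw 0.0009 rp [ 3.1413e+00 -3.0000e-04] F jig 2.01 -2.23 5.13 M [-0.487 -0.057 -0.077] gap 39.5
```

View pics/w8.png

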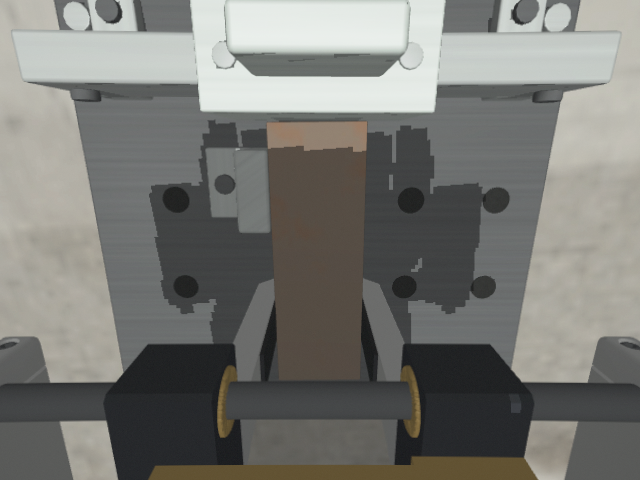

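carry_out --series '[{"delta_pos": [0, 0, 0.5], "turn": [0, 0, 0], "hand": 0}, {"delta_pos": [1, 0, 0.5], "turn": [0, 0, 0], "hand": 0}, {"delta_pos": [2, -0.1, 0.5], "turn": [0, 0, 0], "hand": 0}, {"delta_pos": [3, -0.2, 0.5], "turn": [0, 0, 0], "hand": 0}, {"delta_pos": [4, -0.3, 0.5], "turn": [0, 0, 0], "hand": 0}, {"delta_pos": [5, -0.4, 0.5], "turn": [0, 0, 0], "hand": 0}, {"delta_pos": [6, -0.5, 0.5], "turn": [0, 0, 0], "hand": 0}, {"delta_pos": [6, -0.5, 0.5], "turn": [0, 0, 0], "hand": 0}]'

```text
clock: 17.6
eef_pos: [559.0, -19.4, 16.4]
eef_rot: [-3.142, 0.0, -0.075]
wrist_force: [-0.4, -2.9, -3.3]
finger_gap: 39.5
```

```bash
python3 st.py
```

```text
17.6 tcp jig -29.2 -0.06 16.43 dyaw 0.0011 rp [-3.1416e+00  1.0000e-04] F jig -0.16 -2.94 -3.29 M [-0.272  0.393 -0.081] gap 39.5
```

carry_out --series '[{"delta_pos": [0.5, 0, -0.1], "turn": [0, 0, 0], "hand": 0}, {"delta_pos": [1, 0, -0.2], "turn": [0, 0, 0], "hand": 0}, {"delta_pos": [1.5, 0, -0.2], "turn": [0, 0, 0], "hand": 0}, {"delta_pos": [1.5, 0, -0.2], "turn": [0, 0, 0], "hand": 0}]'

```text
clock: 18.1
eef_pos: [559.9, -19.4, 16.4]
eef_rot: [-3.142, 0.001, -0.075]
wrist_force: [-6.6, -1.6, 1.4]
finger_gap: 39.2
```

```bash
python3 st.py
```

```text
18.1 tcp jig -28.25 0.02 16.35 dyaw 0.001 rp [-3.1416e+00  1.3000e-03] F jig -6.42 -2.11 1.4 M [-0.331  1.18  -0.18 ] gap 39.2
```

carry_out --series '[{"delta_pos": [0.3, 0.4, 0], "turn": [0, 0, 0], "hand": 0}, {"delta_pos": [0.6, 0.8, 0], "turn": [0, 0, 0], "hand": 0}, {"delta_pos": [0.8, 1.2, 0], "turn": [0, 0, 0], "hand": 0}, {"delta_pos": [0.8, 1.2, 0], "turn": [0, 0, 0], "hand": 0}, {"delta_pos": [0.8, 1.2, 0], "turn": [0, 0, 0], "hand": 0}]'

```text
clock: 18.73
eef_pos: [560.0, -19.1, 16.4]
eef_rot: [3.141, 0.003, -0.076]
wrist_force: [-13.6, -8.6, 4.4]
finger_gap: 39.7
```

```bash
python3 st.py
```

```text
18.725 tcp jig -28.19 0.37 16.38 dyaw 0.0002 rp [3.1406e+00 2.9000e-03] F jig -12.87 -9.64 4.37 M [-1.444  2.163 -0.577] gap 39.7
```

carry_out --series '[{"delta_pos": [0, 0.5, 0.2], "turn": [0, 0, 0], "hand": 0}, {"delta_pos": [0, 1, 0.3], "turn": [0, 0, 0], "hand": 0}, {"delta_pos": [0, 1, 0.3], "turn": [0, 0, 0], "hand": 0}, {"delta_pos": [0.4, 1, 0.3], "turn": [0, 0, 0], "hand": 0}, {"delta_pos": [0.4, 1, 0.3], "turn": [0, 0, 0], "hand": 0}, {"delta_pos": [0.4, 1, 0.3], "turn": [0, 0, 0], "hand": 0}]'

```text
clock: 19.48
eef_pos: [560.1, -18.8, 16.5]
eef_rot: [3.14, 0.004, -0.077]
wrist_force: [-14.6, -15.6, 3.3]
finger_gap: 39.6
```

```bash
python3 st.py;  python3 - <<'E'
from h import *
c=get_calibration("wrist"); np.save("w9.npy",c["pose"])
im=camera("wrist")[:,:,::-1]
cv2.imwrite("pics/w9.png",im)
cv2.imwrite("pics/w9z.png",cv2.resize(im[20:260,180:400],None,fx=3.2,fy=2.5,interpolation=0))
cv2.imwrite("pics/s9.png",cv2.resize(camera("scene")[170:300,200:400,::-1],None,fx=4,fy=4,interpolation=2))
E
```

```text
19.475 tcp jig -28.13 0.61 16.46 dyaw -0.0004 rp [3.1397 0.0036] F jig -13.39 -16.67 3.33 M [-2.55   2.451 -0.827] gap 39.6
```

View pics/w9z.png

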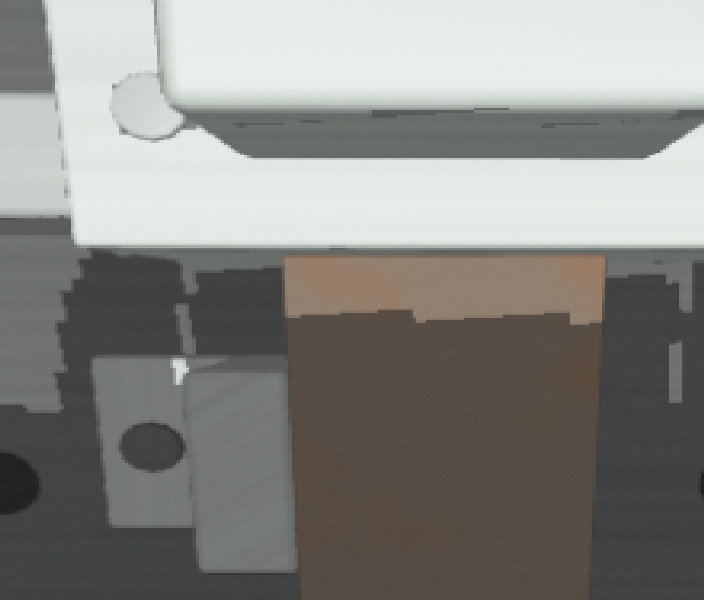

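View pics/s9.png

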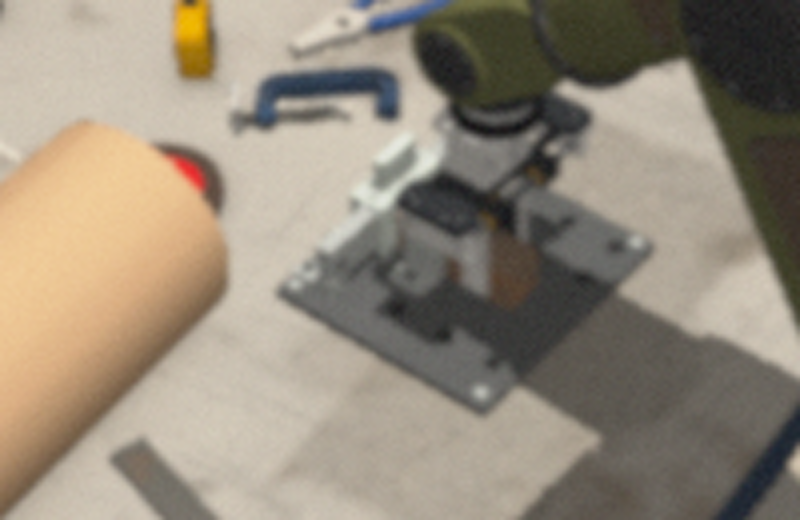

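```bash
python3 - <<'E'
from h import *
c=get_calibration("wrist"); c["pose"]=np.load("w9.npy")
z=lambda p:np.array(p)/[3.2,2.5]+[180,20]-.5
O=np.array([588.1,-21.6,0]);yaw=-.0763;ex=np.array([np.cos(yaw),np.sin(yaw),0]);ey=np.array([-ex[1],ex[0],0])
def J(n,P):
    d=P[1]-P[0];print(n,np.c_[(P-O)@ex,(P-O)@ey].round(1).tolist(), np.linalg.norm(d).round(1),"ang", np.arctan2(d[1],d[0])-yaw)
J("tube end",onz(c,z([(284,256),(605,256)]),50))
J("tube left",onz(c,z([(300,600),(284,256)]),50))
J("tube right",onz(c,z([(590,600),(605,256)]),50))
J("stop",onz(c,z([(296,571),(287,375)]),50))
im=cv2.imread("pics/w9.png"); cv2.imwrite("pics/w9t.png",cv2.resize(im[0:140,150:480],None,fx=2.4,fy=3,interpolation=0))
E
```

```text
tube end [[59.7, 20.0], [59.7, -19.1]] 39.1 ang -1.5699587654214375
tube left [[2.9, 20.1], [59.7, 20.0]] 56.9 ang -0.002855265780015201
tube right [[2.8, -19.5], [59.7, -19.1]] 56.9 ang 0.0066360951801229945
stop [[8.2, 20.5], [41.5, 20.3]] 33.3 ang -0.0037228618012302844
```

View pics/w9t.png

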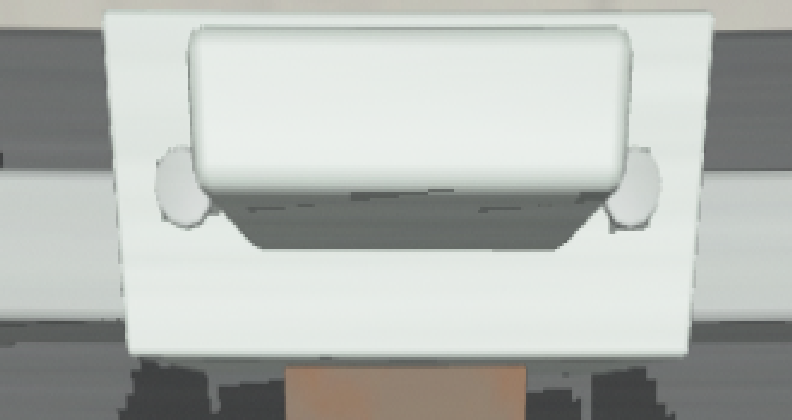

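carry_out --series '[{"delta_pos": [0.4, 0, 0], "turn": [0, 0, 0], "hand": 0}, {"delta_pos": [0.7, 0.1, 0], "turn": [0, 0, 0], "hand": 0}, {"delta_pos": [0.7, 0.1, 0], "turn": [0, 0, 0], "hand": 0}, {"delta_pos": [0.7, 0.1, 0], "turn": [0, 0, 0], "hand": 0}, {"delta_pos": [0.7, 0.1, 0], "turn": [0, 0, 0], "hand": 0}, {"delta_pos": [0.7, 0.1, 0], "turn": [0, 0, 0], "hand": 0}]'

```text
clock: 20.32
eef_pos: [560.3, -18.7, 16.4]
eef_rot: [3.14, 0.005, -0.076]
wrist_force: [-19.8, -14.6, 7.9]
finger_gap: 39.5
```

```bash
python3 st.py; python3 - <<'E'
from h import *
cv2.imwrite("pics/w10.png",cv2.resize(camera("wrist")[20:260,180:400,::-1],None,fx=3.2,fy=2.5,interpolation=0))
E
python3 st.py
```

```text
20.325 tcp jig -27.98 0.72 16.4 dyaw -0.0001 rp [3.1396 0.005 ] F jig -18.63 -16.08 7.88 M [-2.484  2.997 -0.541] gap 39.5
20.375 tcp jig -27.94 0.71 16.47 dyaw 0.0 rp [3.1395 0.0049] F jig -18.44 -16.04 7.42 M [-2.489  2.986 -0.497] gap 39.4
```

View pics/w10.png

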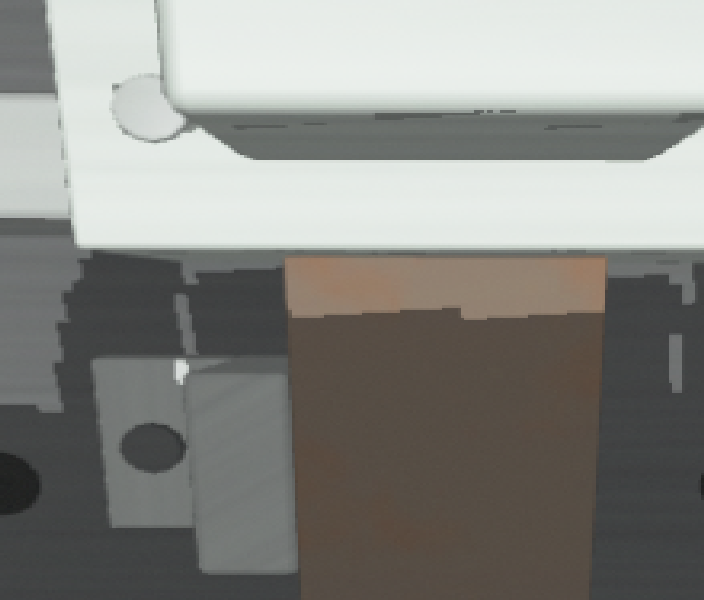

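carry_out --series '[{"delta_pos": [0, 0.4, 0.3], "turn": [0, 0, 0], "hand": 0}, {"delta_pos": [0, 0.8, 0.5], "turn": [0, 0, 0], "hand": 0}, {"delta_pos": [0, 0.8, 0.5], "turn": [0, 0, 0], "hand": 0}, {"delta_pos": [0, 0.8, 0.5], "turn": [0, 0, 0], "hand": 0}, {"delta_pos": [0, 0.8, 0.5], "turn": [0, 0, 0], "hand": 0}, {"delta_pos": [0, 0.8, 0.5], "turn": [0, 0, 0], "hand": 0}]'

```text
clock: 21.12
eef_pos: [560.2, -18.7, 16.5]
eef_rot: [3.139, 0.005, -0.077]
wrist_force: [-17.0, -20.4, 1.4]
finger_gap: 39.4
```

```bash
python3 st.py; python3 - <<'E'
from h import *
im=camera("wrist")[:,:,::-1]; cv2.imwrite("pics/w11.png",im)
cv2.imwrite("pics/w11z.png",cv2.resize(im[20:260,180:400],None,fx=3.2,fy=2.5,interpolation=0))
cv2.imwrite("pics/t11.png",camera("top")[:,:,::-1])
E
python3 st.py
```

```text
21.125 tcp jig -28.01 0.78 16.49 dyaw -0.0004 rp [3.1387 0.005 ] F jig -15.42 -21.59 1.42 M [-3.543  2.633 -0.634] gap 39.4
21.225 tcp jig -28.0 0.8 16.51 dyaw -0.0003 rp [3.1387 0.005 ] F jig -14.93 -22.21 0.67 M [-3.56   2.604 -0.671] gap 39.5
```

View pics/w11z.png

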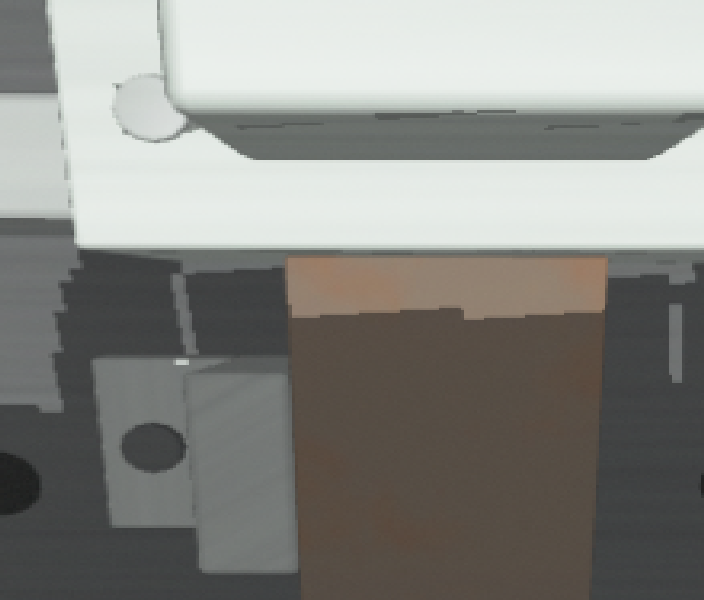

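View pics/t11.png

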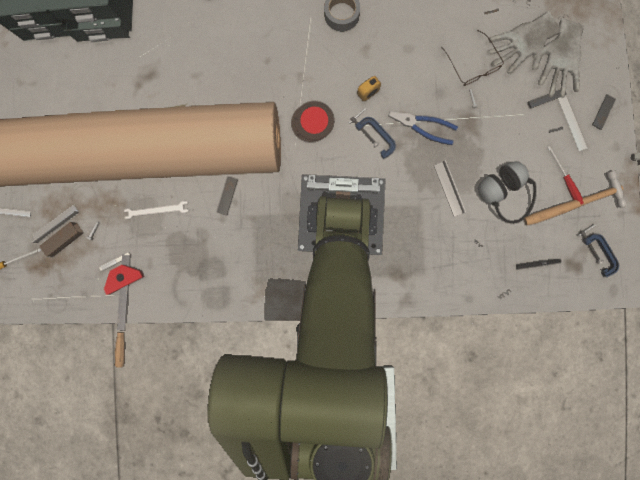

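carry_out --series '[{"delta_pos": [0, -1, -0.2], "turn": [0, 0, 0], "hand": 0}, {"delta_pos": [0, -1.6, -0.2], "turn": [0, 0, 0], "hand": 0}, {"delta_pos": [0.4, -1.6, -0.2], "turn": [0, 0, 0], "hand": 0}, {"delta_pos": [0.8, -1.6, -0.2], "turn": [0, 0, 0], "hand": 0}, {"delta_pos": [0.8, -1.6, -0.2], "turn": [0, 0, 0], "hand": 0}, {"delta_pos": [0.8, -1.6, -0.2], "turn": [0, 0, 0], "hand": 0}]'

```text
clock: 21.98
eef_pos: [560.4, -18.7, 16.5]
eef_rot: [3.14, 0.007, -0.075]
wrist_force: [-23.4, -9.0, 8.7]
finger_gap: 40.0
```

```bash
python3 st.py
```

```text
21.975 tcp jig -27.81 0.76 16.47 dyaw 0.0009 rp [3.1403 0.0066] F jig -22.63 -10.79 8.68 M [-1.54   3.562 -0.101] gap 40.0
```

carry_out --series '[{"delta_pos": [0, 0.6, 0.1], "turn": [0, 0, 0], "hand": 0}, {"delta_pos": [0, 1.1, 0.2], "turn": [0, 0, 0], "hand": 0}, {"delta_pos": [0, 1.5, 0.3], "turn": [0, 0, 0], "hand": 0}, {"delta_pos": [0, 1.5, 0.3], "turn": [0, 0, 0], "hand": 0}, {"delta_pos": [0, 1.5, 0.3], "turn": [0, 0, 0], "hand": 0}, {"delta_pos": [0, 1.5, 0.3], "turn": [0, 0, 0], "hand": 0}]'

```text
clock: 22.72
eef_pos: [560.4, -18.6, 16.5]
eef_rot: [3.139, 0.007, -0.076]
wrist_force: [-22.2, -19.7, 3.8]
finger_gap: 39.9
```

```bash
python3 st.py
```

```text
22.725 tcp jig -27.85 0.87 16.52 dyaw 0.0003 rp [3.1386 0.0066] F jig -20.68 -21.29 3.76 M [-3.311  3.447 -0.381] gap 39.9
```

```bash
python3 - <<'E'
from h import *
im=camera("wrist")[:,:,::-1]; cv2.imwrite("pics/w12.png",im)
E
python3 st.py
```

```text
22.775 tcp jig -27.87 0.84 16.51 dyaw 0.0002 rp [3.1386 0.0067] F jig -20.32 -22.45 4.46 M [-3.32   3.401 -0.34 ] gap 39.4
```

View pics/w12.png

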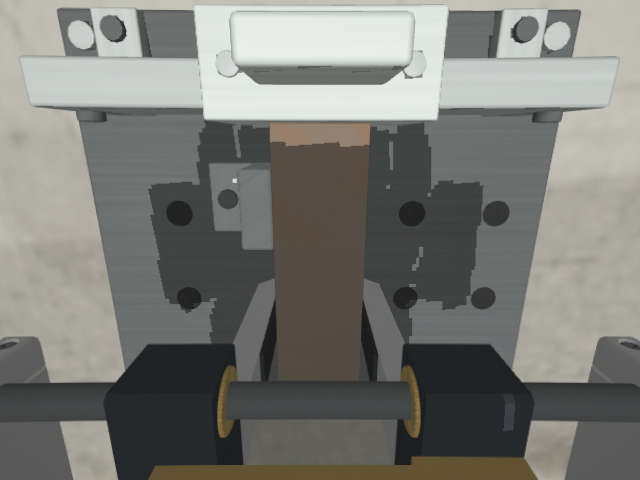

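The final wrist picture shows the tube's end butted under the saddle's front edge (about row 122). Its left side lies flush along the side stop (columns 270–273, rows 167–248), and the saddle hangs straight on the bar.

```bash
python3 -c "
from cell import *
print(sign_off())"; python3 st.py
```

```text
the job is handed in; nothing more can be done
None
the job is handed in; nothing more can be done
```

I hung the saddle on the middle of the fence bar and let go of it, then pressed the tube into the corner. I handed the job in at about 22.8 s with the tube still gripped at 60 N. `sign_off` gave no verdict, so the figures below are my own last checks.

- **Saddle:** after release, the wrist camera put its centre within about 1 mm of the bar's middle and square to it. The tube has since pressed it back against the bar; its pose was not measured again after that, but in the last pictures it hangs straight.
- **Tube position:** measured by camera during pressing, before the last small push adjustments. The end face was at jig x = 59.7 mm, the side at y = 20.0 mm and the yaw within 0.01 rad. That puts the centre within about 0.5 mm of home. The final picture still shows it flush on both faces.
- **Tube height:** tube height was not measured by camera. The arm's height and vertical force show the tube lying on the plate.
- **Push:** the wrist read about 20 N towards the saddle and 22 N towards the stop, steady, with about 4 N down on the plate. The wrist gives only the total, so how it splits between contacts and friction was not measured. I pushed x and then y in turn so both should be well over 2 N.
- **Bystanders:** in a top-camera picture about 1.5 s before hand-in, they looked where they were at the start.
- **One disagreement:** for the tube, the top camera differed from the wrist camera by about 5 mm in y. I used the wrist value because its sizes matched the part, and the grip confirmed it.

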